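# Put the battery packs away and set the cells to charge

### The arm

A 6-joint arm with a two-finger parallel gripper is mounted at the origin on the work surface. World frame = base frame: x ahead of the robot, y to its left, z up, the work surface at z = 0. Lengths are in m, angles in rad, forces in N, time in s.
With the tool pointing down it reaches from about 0.325 to 1 m from the base axis. Payload 5.1 kg.
Tool frame: the origin (TCP) lies where the fingers leave the gripper's body, on its centre line; the fingertips stand 73 mm ahead of it and the grasp point (between the pads) lies 54 mm ahead of it; z points along the fingers, y is the line along which they close (so a half turn about z gives the same grasp; the last joint's range is limited). The gripper opens to 85 mm and grips with 20 to 120 N. Pads are 22 mm wide; open, the fingers measure 114 mm over their backs; the gripper's body (76 mm by 85 mm) begins 54 mm behind the grasp point. The pads swing forward as they close: fully open they stand 13 mm farther back than shut.
Start: joints at [1.152, 0.124, 1.65, -0, 1.367, -0.083], TCP at [0.214, 0.614, 0.304] pointing down, gripper open.
Joint ranges: [-2.61, 2.61], [-1.02, 2.33], [0.03, 2.71], [-1.35, 4.49], [0.32, 2.68], [-2.91, 2.91]. Speed limits (rad/s): [2.57, 2.57, 3.14, 3.14, 3.14, 3.14].

### API

Orientations are given as a unit quaternion [x, y, z, w].
In Python, from bench import get_state, optics, ctrl gives the robot as it stands. The module is installed in compiled form; this text tells all that it offers.
- The arm moves only by the tool drive_tool, never from a script. Its argument "series" is a list that holds one entry, the list of rows, each a list of 7 numbers: the turn, a rotation vector about the tool's x, y, z in rad, then the shift along the tool's x, y, z in m, then the opening, from 0 (shut) to 1 (fully open). In form: [[[ax, ay, az, dx, dy, dz, hand], ...]]. A call has 1 to 20 rows; each row is the pose to reach, as a shift and turn from the pose commanded when the call began, along the tool's axes at that moment; what a row does not reach only later rows make up. A row lasts 1/8 s, in which the tool goes at most 62.5 mm and 10.7 degrees, less where a joint would pass 70% of its speed; a pose out of reach is approached as far as the arm can. A call with a gripper value outside its range is refused whole. The fingers move at their own pace and stop on an object; "grip_force" is the grip in N (left out, the last holds). Time passes only in rows, so rows that repeat a pose let the fingers close. It gives the time, the measured TCP pose, the force, the opening and the grip force at its end, in the units of the state.
- get_state(): the state, without advancing time (a new reading comes with each control period).
- optics.camera(name): name is "scene" or "side" or "wrist"; returns the picture (480x640x3 uint8, red, green, blue); there is no depth.
- optics.camera_model(name): a dict with "fx", "fy", "cx", "cy" (pixels), "dist" ([k1, k2, p1, p2, k3] as OpenCV has them; the pictures are not rectified), "rvec" (rotation vector, rad) and "tvec" (3), from world to camera coordinates, as OpenCV has them. Camera axes: x right, y down, z forward; pixel columns grow to the right and rows downward; lengths in m; the calibration is good to about 2 mm. A picture is of the moment at which its call begins: read the wrist's pose just before it. camera_model takes no time and is no camera call; for the wrist camera it gives the pose at the moment of the call.
- ctrl.close_job(): hands the job in; it is judged then, once.
The state is a dict: "t": time; "q": joint angles; "dq": joint speeds; "effort": joint torques, N m; "tcp_pos": TCP position; "eef_rot": TCP orientation; "force": force on the tool from outside, world axes, zero at the start; "wrist_torque": the same for the moment, N m; "opening": opening from 0.0 (shut) to 1.0 (fully open); "gripper_force": force on a finger pad.
Only numpy, scipy, OpenCV 4.12 (cv2) and the standard library are available. Lean on these libraries where they do the work, as an engineer would, in place of code of your own. Each camera call takes 0.05 s, during which the arm holds its last target. There are 200 camera calls.

### The job

The build is finished, so see to the batteries: pull open the drawer of the little drawer unit, lay every flat battery pack that is on the table flat in the drawer, then slide the drawer fully shut. Stand every round cell that is on top of the unit upright in the charger, one to a well and right down on the well's floor (before, between or after, as you like). Leave the yellow case and the scissors where they are.

Things in the scene. Friction and masses are not known exactly. Their poses are not given: they have to be found in the camera images.
- unit: Fixed small white drawer unit with one light-wood drawer, 190 deep (its x) by 320 wide (its y) by 99 high; front faces its -x, towards the robot. Origin: centre of its underside, on the table. Its flat top at z 99 carries the round cells; the carcass (top board and sides) starts 15 behind the drawer's front face when shut, i.e. at x -80 in its frame
- unit_drawer0 (a joint): The drawer's slide: 0 = fully shut, grows in metres as it is pulled out along the unit's -x, end stop at 0.126. Stays where left; light (0.6 kg, friction about 1 N, some damping). May start shut or a little ajar
- unit_drawer0_handle (a point): Middle of the drawer's bar handle: horizontal steel bar 11 thick and 120 long along y, its axis 35 in front of the drawer front, at about 61 above the table (38 below the unit's top), held by two 8 mm stubs 51 either side of the middle; the gap behind the bar is 29. Axes as the unit
- drawer_floor (a point): Centre of the drawer's inner floor (moves with the drawer), 22 above the table. Axes as the unit's: -x towards the handle. Inside 145 long (x -72 to +72) by 278 wide (y -139 to +139), side walls 55 high and 6 thick, front panel about 64 above the floor. With the drawer fully out, only x -72 to about +47 is clear of the unit's top
- charger: Fixed black charger block 250 (its x) by 76 by 35 high, with three round wells 40 in diameter and 25 deep in a row along its x, at x -80, 0 and +80. Origin: centre of its underside, on the table
- well0 (a point): Centre of the floor of the well at the charger's x = -80; 10 above the table, 25 below the block's top. Axes as the charger
- well1 (a point): The same for the middle well
- well2 (a point): The same for the well at x = +80
- pack0: Flat silver battery pack with an amber end and two red tape strips on top, a rigid slab 85 (its x) by 50 (its y) by 14 thick, about 110 g; lies flat on the table. Origin: centre of its underside. Absent in some starts
- pack1: Flat silver battery pack with an amber end and two red tape strips on top, a rigid slab 85 (its x) by 50 (its y) by 14 thick, about 110 g; lies flat on the table. Origin: centre of its underside. Absent in some starts
- pack2: Flat silver battery pack with an amber end and two red tape strips on top, a rigid slab 85 (its x) by 50 (its y) by 14 thick, about 110 g; lies flat on the table. Origin: centre of its underside. Absent in some starts
- cell0: Round battery cell, steel and grey, 34 in diameter, 58 high plus a 3 high nub 11 wide, about 140 g; stands upright on top of the unit. Origin: centre of its underside, z up. Absent in some starts
- cell1: Round battery cell, steel and grey, 34 in diameter, 58 high plus a 3 high nub 11 wide, about 140 g; stands upright on top of the unit. Origin: centre of its underside, z up. Absent in some starts
- cell2: Round battery cell, steel and grey, 34 in diameter, 58 high plus a 3 high nub 11 wide, about 140 g; stands upright on top of the unit. Origin: centre of its underside, z up. Absent in some starts
- case: Bystander, loose: yellow printed open box 110 by 75 by 32 high. Origin: centre of its underside
- scissors: Bystander, loose: red-handled scissors lying flat, about 180 long and 85 wide at the handles, 12 high. Origin: on the table near the pivot; the blades point along +x
Mind the look-alikes: they are no part of the job. Leave any blue or red look-alike of the cell0 alone. What is shaped like the pack0 but blue is not meant.

How it is judged:
By the outcome, as a careful person would: the job done as asked, in the order asked, and still so for the second after the job is handed in, with the robot touching nothing.
Of pack0, pack1, pack2 only 2 to 3 are there at a start; the rules pass over those that are not, and their reading is None.
Of cell0, cell1, cell2 only 2 to 3 are there at a start; the rules pass over those that are not, and their reading is None.
At some moment in a run one of pack0, pack1, pack2 may be knocked a few centimetres aside while the robot is not near it.
It also fails if it takes over 210 s, if anything falls off the work surface, if the arm or the gripper's body presses on something with over 40 N, if the wrist force passes 120 N, or if a joint passes its speed limit or range.

## Working session

There is one attempt and no reset: what is moved stays moved. The work goes in short steps, Python scripts to look and compute and a tool call to move; the robot and the scene stay as the last step left them, time stands still between calls to the robot, and variables do not carry over. Pictures are saved under pics/ and viewed, at most 14 in all, crops included, and the job is handed in when it is done.

Besides the shell and the picture viewer there is one more tool, called by a JSON object that holds its "fn" and its "kwargs". drive_tool: Moves the arm, as the interface text tells. Its arguments: {"type":"object","properties":{"series":{"type":"array"},"grip_force":{"type":"number"}},"required":["series"]}

```bash
mkdir -p pics
cat > h.py <<'E'
import numpy as np, cv2
from scipy.spatial.transform import Rotation as R
from bench import get_state, optics, ctrl
def snap(n,f):
    im=optics.camera(n); cv2.imwrite('pics/'+f,im[:,:,::-1]); return im
def ray(n,uv,z):
    m=optics.camera_model(n); K=np.array([[m['fx'],0,m['cx']],[0,m['fy'],m['cy']],[0,0,1]])
    p=cv2.undistortPoints(np.array(uv,float).reshape(-1,1,2),K,np.array(m['dist']))[:,0]
    Rm=cv2.Rodrigues(np.array(m['rvec'],float))[0]; t=np.array(m['tvec'],float).ravel()
    c=-Rm.T@t; d=np.c_[p,np.ones(len(p))]@Rm
    return c+d*((np.broadcast_to(z,len(p))-c[2])/d[:,2])[:,None]
def proj(n,P):
    m=optics.camera_model(n); K=np.array([[m['fx'],0,m['cx']],[0,m['fy'],m['cy']],[0,0,1]])
    return cv2.projectPoints(np.array(P,float).reshape(-1,3),np.array(m['rvec'],float),np.array(m['tvec'],float),K,np.array(m['dist']))[0][:,0]
E
python3 - <<'E'
from h import *
s=get_state();print(s)
snap('scene','s0.png');snap('side','d0.png')
for n in('scene','side','wrist'):
    m=optics.camera_model(n);Rm=cv2.Rodrigues(np.array(m['rvec'],float))[0];print(n,-Rm.T@np.array(m['tvec']).ravel(),Rm[2])
E
```

```text
{'t': 0.0, 'q': array([ 1.15240469e+00,  1.24489333e-01,  1.65166509e+00,  5.88670856e-06,
        1.36751837e+00, -8.26058111e-02]), 'dq': array([-0.0009716 , -0.0001285 ,  0.00163782,  0.00120733,  0.00044451,
        0.00010201]), 'effort': array([-5.11905037e-04, -4.23618615e+01, -3.65450943e+01, -1.41582227e-04,
        6.89855820e-03,  1.07226253e-05]), 'tcp_pos': array([0.21402401, 0.61326493, 0.30266834]), 'eef_rot': array([ 1.67105760e-01,  9.85938428e-01, -1.00689603e-03, -2.60612721e-04]), 'force': array([0.07151046, 0.19389191, 0.34109184]), 'wrist_torque': array([ 0.01309754, -0.02957489,  0.03938238]), 'gripper_force': 0.0, 'opening': 1.0011601644318076}
scene [1.34489769 0.22718892 1.16622911] [-0.58860314 -0.11242695 -0.80056638]
side [ 0.00441499 -0.66337934  0.65341219] [ 0.5097507   0.67817089 -0.52937554]
wrist [0.14301261 0.63829828 0.37291591] [ 0.27750586 -0.09922929 -0.95558571]
```

View pics/s0.png

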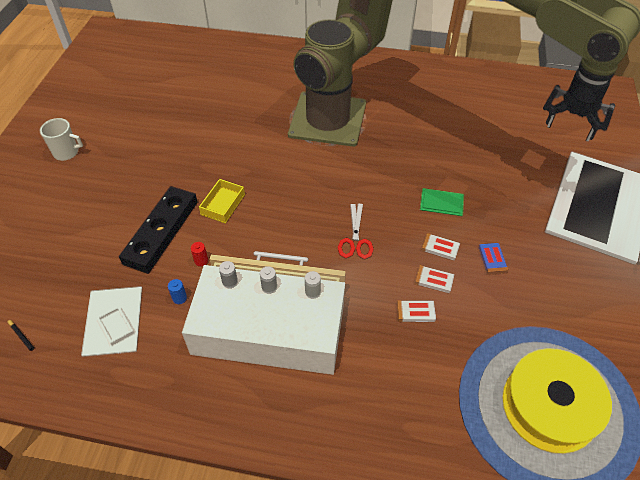

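View pics/d0.png

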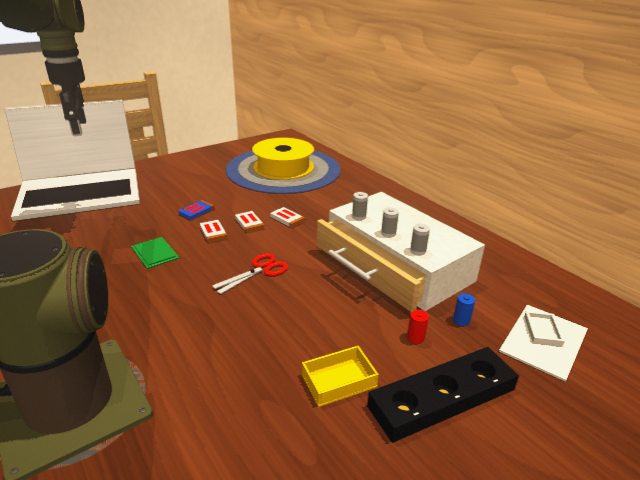

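The scene view shows three silver packs at (441,246), (435,279) and (417,311). It also shows three grey cells on the unit at (228,275), (268,280) and (313,285). Look-alikes that don't count are the blue pack (493,257), red cell (199,253), blue cell (177,291) and green card (442,202). The drawer looks slightly ajar. Next I'll take close crops to check the choice and measure.

Run:
```python
import cv2
a=cv2.imread('pics/s0.png')
cv2.imwrite('pics/c1.png',cv2.resize(a[180:380,110:370],None,fx=3,fy=3,interpolation=cv2.INTER_CUBIC))
cv2.imwrite('pics/c2.png',cv2.resize(a[220:340,340:520],None,fx=4,fy=4,interpolation=cv2.INTER_CUBIC))
```

```text
(no output)
```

View pics/c1.png

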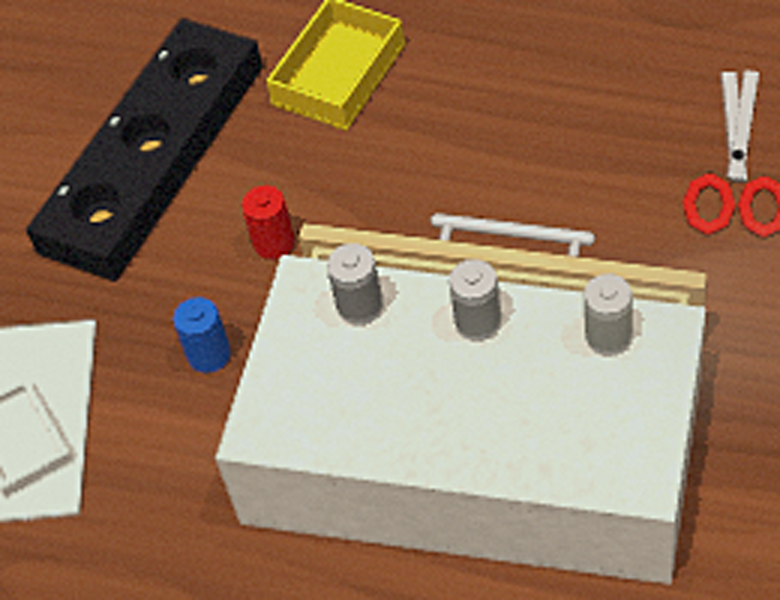

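View pics/c2.png

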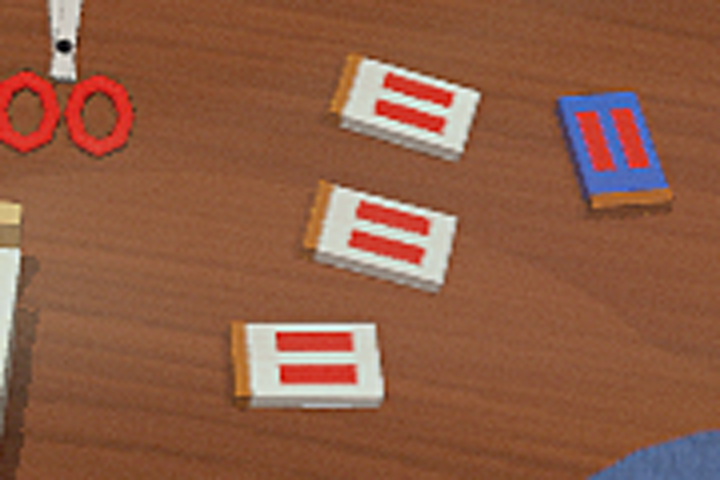

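The crops confirm three silver packs with an amber end, three grey cells, the blue and red look-alikes apart from them, and the drawer a little ajar.

```bash
cat > m.py <<'E'
from h import *
np.set_printoptions(precision=4,suppress=True)
def c1(l): return [((x+.5)/3-.5+110,(y+.5)/3-.5+180) for x,y in l]
def c2(l): return [((x+.5)/4-.5+340,(y+.5)/4-.5+220) for x,y in l]
u=ray('scene',c1([(283,257),(704,308),(671,520),(220,459)]),.099)
print('unit',u,'mean',u.mean(0),[np.linalg.norm(u[i]-u[(i+1)%4]) for i in range(4)])
d=u[1]-u[0];e=u[2]-u[3];print('yaw +y axis',np.degrees(np.arctan2(*(d+e)[[1,0]])))
h=ray('scene',c1([(434,218),(592,240)]),.066);print('handle',h,h.mean(0))
print('front top',ray('scene',c1([(300,226),(706,272)]),.086))
print('cells',ray('scene',c1([(353,262),(474,279),(608,292)]),.157))
w=ray('scene',c1([(195,66),(147,133),(98,204)]),.035);print('wells',w,np.linalg.norm(w[0]-w[1]),np.linalg.norm(w[2]-w[1]))
for q in ([(346,54),(480,91),(461,152),(333,112)],[(319,181),(457,215),(441,283),(305,247)],[(232,321),(377,323),(383,396),(239,398)]):
    p=ray('scene',c2(q),.014);l=p[1]-p[0]+p[2]-p[3];print('pack',p.mean(0),'yaw',np.degrees(np.arctan2(l[1],l[0])),[round(float(np.linalg.norm(p[i]-p[(i+1)%4])),3) for i in range(4)])
print('red/blue',ray('scene',c1([(266,196),(196,308)]),.058), 'sciss',ray('scene',c1([(690,215),(738,155),(726,72)]),.01))
E
python3 m.py
```

```text
unit [[ 0.6554 -0.164   0.099 ]
 [ 0.6401  0.1532  0.099 ]
 [ 0.8136  0.1593  0.099 ]
 [ 0.8278 -0.155   0.099 ]] mean [ 0.7342 -0.0016  0.099 ] [np.float64(0.31759282500097713), np.float64(0.173568330383429), np.float64(0.3145785258591175), np.float64(0.17260921248341543)]
yaw +y axis 92.66727116498326
handle [[ 0.5754 -0.0709  0.066 ]
 [ 0.5725  0.0551  0.066 ]] [ 0.5739 -0.0079  0.066 ]
front top [[ 0.6165 -0.1648  0.086 ]
 [ 0.5992  0.1485  0.086 ]]
cells [[ 0.6875 -0.0927  0.157 ]
 [ 0.6853 -0.0052  0.157 ]
 [ 0.678   0.0893  0.157 ]]
wells [[ 0.4349 -0.324   0.035 ]
 [ 0.5139 -0.3387  0.035 ]
 [ 0.5924 -0.3519  0.035 ]] 0.08035531041542897 0.07961959602104723
pack [0.4283 0.3657 0.014 ] yaw 79.96908366620873 [0.086, 0.051, 0.081, 0.048]
pack [0.5288 0.3576 0.014 ] yaw 83.30959226229191 [0.084, 0.051, 0.082, 0.05]
pack [0.626  0.3228 0.014 ] yaw 100.89826600556738 [0.084, 0.049, 0.082, 0.051]
red/blue [[ 0.5743 -0.2105  0.058 ]
 [ 0.6873 -0.2299  0.058 ]] sciss [[0.4928 0.1208 0.01  ]
 [0.4225 0.1501 0.01  ]
 [0.3322 0.1257 0.01  ]]
```

```bash
cat >> h.py <<'E'
def goto(*wps):
    """wps: (x,y,z,phi_deg) with phi = world yaw of tool y; prints rows relative to the present pose"""
    s=get_state(); R0=R.from_quat(s['eef_rot']); p0=s['tcp_pos']
    y=R0.as_matrix()[:,1]
    print('now',np.round(p0,4),'phi',round(float(np.degrees(np.arctan2(y[1],y[0]))),1),'q6',round(float(s['q'][5]),2),'op',round(float(s['opening']),3),'t',round(s['t'],2),'F',np.round(s['force'],1))
    for x,y_,z,f in wps:
        f=np.radians(f); Y=np.array([np.cos(f),np.sin(f),0]); Z=np.array([0,0,-1.]); G=np.c_[np.cross(Y,Z),Y,Z]
        rv=(R0.inv()*R.from_matrix(G)).as_rotvec(); d=R0.inv().apply(np.array([x,y_,z])-p0)
        print([round(float(v),4) for v in np.r_[rv,d]])
E
python3 - <<'E'
from m import *
print('scis',ray('scene',c1([(706,235),(768,237)]),.01))
goto((.573,-.008,.25,2.6))
E
```

```text
unit [[ 0.6554 -0.164   0.099 ]
 [ 0.6401  0.1532  0.099 ]
 [ 0.8136  0.1593  0.099 ]
 [ 0.8278 -0.155   0.099 ]] mean [ 0.7342 -0.0016  0.099 ] [np.float64(0.31759282500097713), np.float64(0.173568330383429), np.float64(0.3145785258591175), np.float64(0.17260921248341543)]
yaw +y axis 92.66727116498326
handle [[ 0.5754 -0.0709  0.066 ]
 [ 0.5725  0.0551  0.066 ]] [ 0.5739 -0.0079  0.066 ]
front top [[ 0.6165 -0.1648  0.086 ]
 [ 0.5992  0.1485  0.086 ]]
cells [[ 0.6875 -0.0927  0.157 ]
 [ 0.6853 -0.0052  0.157 ]
 [ 0.678   0.0893  0.157 ]]
wells [[ 0.4349 -0.324   0.035 ]
 [ 0.5139 -0.3387  0.035 ]
 [ 0.5924 -0.3519  0.035 ]] 0.08035531041542897 0.07961959602104723
pack [0.4283 0.3657 0.014 ] yaw 79.96908366620873 [0.086, 0.051, 0.081, 0.048]
pack [0.5288 0.3576 0.014 ] yaw 83.30959226229191 [0.084, 0.051, 0.082, 0.05]
pack [0.626  0.3228 0.014 ] yaw 100.89826600556738 [0.084, 0.049, 0.082, 0.051]
red/blue [[ 0.5743 -0.2105  0.058 ]
 [ 0.6873 -0.2299  0.058 ]] sciss [[0.4928 0.1208 0.01  ]
 [0.4225 0.1501 0.01  ]
 [0.3322 0.1257 0.01  ]]
scis [[0.5104 0.137  0.01  ]
 [0.5027 0.1872 0.01  ]]
now [0.214  0.6133 0.3028] phi 70.8 q6 -0.08 op 1.001 t 0.1 F [ 0.4 -1.1  0.1]
[-0.0017, 0.001, 1.1896, -0.5437, -0.4682, 0.0536]
```

{"fn": "drive_tool", "kwargs": {"series": [[[0,0,1.19,-0.544,-0.468,0.054,0.31],[0,0,1.19,-0.544,-0.468,0.054,0.31],[0,0,1.19,-0.544,-0.468,0.054,0.31],[0,0,1.19,-0.544,-0.468,0.054,0.31],[0,0,1.19,-0.544,-0.468,0.054,0.31],[0,0,1.19,-0.544,-0.468,0.054,0.31],[0,0,1.19,-0.544,-0.468,0.054,0.31],[0,0,1.19,-0.544,-0.468,0.054,0.31],[0,0,1.19,-0.544,-0.468,0.054,0.31],[0,0,1.19,-0.544,-0.468,0.054,0.31],[0,0,1.19,-0.544,-0.468,0.054,0.31],[0,0,1.19,-0.544,-0.468,0.054,0.31],[0,0,1.19,-0.544,-0.468,0.054,0.31],[0,0,1.19,-0.544,-0.468,0.054,0.31],[0,0,1.19,-0.544,-0.468,0.054,0.31],[0,0,1.19,-0.544,-0.468,0.054,0.31]]]}}

```text
t: 2.1
tcp_pos: [0.5733, -0.0065, 0.2501]
eef_rot: [0.69, 0.723, 0.0, 0.0]
force: [0.4, 0.5, -0.1]
opening: 0.308
gripper_force: 0.0
```

Run:
```python
from h import *
goto((.573,-.008,.18,2.6),(.573,-.008,.121,2.6))
a=snap('wrist','w1.png')
print(proj('wrist',[[.573,-.008,.066],[.575,-.07,.066],[.5725,.055,.066]]))
```

```text
now [ 0.5733 -0.0065  0.2501] phi 2.7 q6 -0.15 op 0.308 t 2.1 F [ 0.4  0.5 -0.1]
[0.0002, -0.0, 0.0011, -0.0015, -0.0004, 0.0701]
[0.0002, -0.0, 0.0011, -0.0015, -0.0004, 0.1291]
[[319.67333006 236.87935685]
 [318.52819119 311.75848086]
 [323.2294834  149.51124922]]
```

View pics/w1.png

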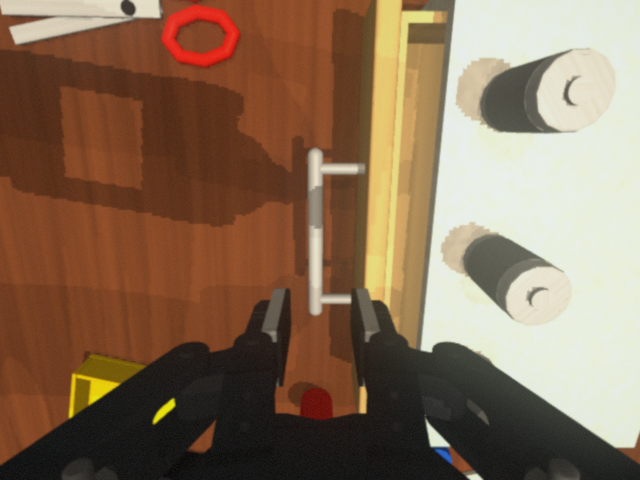

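The wrist view shows the handle bar between (316,150) and (315,312), straddled by the fingers at columns 280 and 362. Cell nubs are at (573,90) and (536,297).

Run:
```python
from h import *
np.set_printoptions(precision=4,suppress=True)
print(ray('wrist',[(316,150),(315,312)],.061),ray('wrist',[(573,90),(536,297)],.16),ray('wrist',[(452,0),(420,400)],.099))
```

```text
[[ 0.5675  0.0542  0.061 ]
 [ 0.5723 -0.0731  0.061 ]] [[ 0.6737  0.0888  0.16  ]
 [ 0.6798 -0.0055  0.16  ]] [[ 0.6372  0.1377  0.099 ]
 [ 0.6538 -0.1223  0.099 ]]
```

{"fn": "drive_tool", "kwargs": {"series": [[[0,0,0,-0.001,-0.003,0.06,0.31],[0,0,0,-0.001,-0.003,0.1,0.31],[0,0,0,-0.001,-0.003,0.129,0.31],[0,0,0,-0.001,-0.003,0.129,0.31],[0,0,0,-0.001,-0.003,0.129,0.31]]]}}

```text
t: 2.78
tcp_pos: [0.571, -0.0083, 0.1217]
eef_rot: [0.691, 0.723, 0.0, 0.0]
force: [0.2, -0.0, -0.1]
opening: 0.309
gripper_force: 0.0
```

{"fn": "drive_tool", "kwargs": {"series": [[[0,0,0,0,0,0,0.0],[0,0,0,0,0,0,0.0],[0,0,0,0,0,0,0.0],[0,0,0,0,0,0,0.0],[0,0,0,0,-0.015,0,0.0],[0,0,0,0,-0.03,0,0.0],[0,0,0,0,-0.045,0,0.0],[0,0,0,0,-0.06,0,0.0],[0,0,0,0,-0.075,0,0.0],[0,0,0,0,-0.087,0,0.0],[0,0,0,0,-0.087,0,0.0],[0,0,0,0,-0.087,0,0.0]]], "grip_force": 25}}

```text
t: 4.28
tcp_pos: [0.4835, -0.0123, 0.1221]
eef_rot: [0.691, 0.723, 0.001, 0.0]
force: [-0.4, 2.2, 8.6]
opening: 0.114
gripper_force: 26.5
```

{"fn": "drive_tool", "kwargs": {"series": [[[0,0,0,0,0,0,0.31],[0,0,0,0,0,0,0.31],[0,0,0,0,0,0,0.31],[0,0,0,0,0,-0.06,0.31],[0,0,0,0,0,-0.12,0.31],[0,0,0,0,0,-0.15,0.31],[0,0,0,0,0,-0.15,0.31]]]}}

```text
t: 5.15
tcp_pos: [0.485, -0.0127, 0.2741]
eef_rot: [0.691, 0.723, 0.002, 0.003]
force: [-0.2, 0.2, -0.8]
opening: 0.312
gripper_force: 0.0
```

Run:
```python
from h import *
a=snap('scene','s1.png')
cv2.imwrite('pics/c3.png',cv2.resize(a[170:350,180:480,::-1],None,fx=2.6,fy=2.6,interpolation=cv2.INTER_CUBIC))
goto((.4283,.3657,.2,-10))
```

```text
now [ 0.484  -0.0126  0.2715] phi 2.6 q6 -0.18 op 0.308 t 5.2 F [-0.1 -0.3 -0.5]
[0.0018, 0.0003, 0.2195, 0.3804, -0.0388, 0.0713]
```

View pics/c3.png

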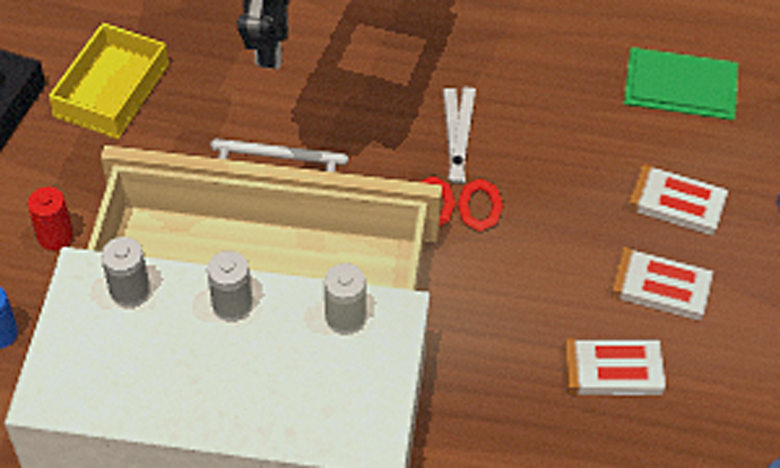

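The drawer is open with the bar at (280,150). The scissors pivot at (458,160) hasn't moved, and the packs are where they were. Next is pack A.

{"fn": "drive_tool", "kwargs": {"series": [[[0,0,0.22,0.38,-0.039,0.071,0.8],[0,0,0.22,0.38,-0.039,0.071,0.8],[0,0,0.22,0.38,-0.039,0.071,0.8],[0,0,0.22,0.38,-0.039,0.071,0.8],[0,0,0.22,0.38,-0.039,0.071,0.8],[0,0,0.22,0.38,-0.039,0.071,0.8],[0,0,0.22,0.38,-0.039,0.071,0.8],[0,0,0.22,0.38,-0.039,0.071,0.8],[0,0,0.22,0.38,-0.039,0.071,0.8]]]}}

```text
t: 6.32
tcp_pos: [0.4277, 0.3641, 0.1991]
eef_rot: [0.767, 0.642, -0.001, 0.0]
force: [0.7, -0.0, -0.6]
opening: 0.798
gripper_force: 0.0
```

```bash
cat > pk.py <<'E'
from h import *
def whitepacks(show=None):
    """silver tops via red tape pairs: minAreaRect of white+red blobs in wrist view"""
    im=optics.camera('wrist'); hsv=cv2.cvtColor(im,cv2.COLOR_RGB2HSV)
    red=((hsv[...,0]<6)|(hsv[...,0]>174))&(hsv[...,1]>170)&(hsv[...,2]>120)
    wh=(hsv[...,1]<45)&(hsv[...,2]>150)
    amb=(hsv[...,0]>9)&(hsv[...,0]<22)&(hsv[...,1]>170)&(hsv[...,2]>150)
    m=cv2.morphologyEx(((wh|red)*255).astype('uint8'),cv2.MORPH_OPEN,np.ones((5,5)))
    m=cv2.morphologyEx(m,cv2.MORPH_CLOSE,np.ones((5,5)))
    for c in cv2.findContours(m,cv2.RETR_EXTERNAL,cv2.CHAIN_APPROX_NONE)[0]:
        if cv2.contourArea(c)>2500:
            b=cv2.boxPoints(cv2.minAreaRect(c)); P=ray('wrist',b,.014)
            e=[P[1]-P[0],P[2]-P[1]]; l=max(e,key=np.linalg.norm)
            print('px',b.mean(0).round(),'xyz',P.mean(0).round(4),'sides',[round(float(np.linalg.norm(v)),4) for v in e],'yaw',round(float(np.degrees(np.arctan2(l[1],l[0]))),1))
    if show: cv2.imwrite('pics/'+show,im[:,:,::-1])
E
python3 - <<'E'
from pk import *
goto()
whitepacks('w2.png')
E
```

```text
now [0.4277 0.3641 0.1991] phi -10.1 q6 0.79 op 0.798 t 6.33 F [ 0.7 -0.  -0.6]
px [589. 236.] xyz [0.6247 0.3261 0.014 ] sides [0.0497, 0.0822] yaw -76.1
px [318. 226.] xyz [0.4272 0.3694 0.014 ] sides [0.0482, 0.0758] yaw -98.6
px [456. 212.] xyz [0.5284 0.3613 0.014 ] sides [0.0786, 0.0488] yaw 83.0
```

View pics/w2.png

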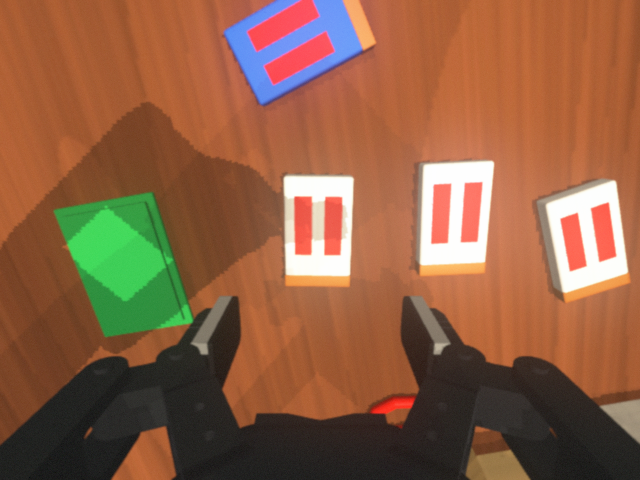

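The wrist view shows pack A at (318,231), square between the fingers. Pack B is at (455,217) and pack C at (584,239), and the blue look-alike is off to one side.

{"fn": "drive_tool", "kwargs": {"series": [[[0,0,0,0.002,-0.001,0.06,0.8],[0,0,0,0.002,-0.001,0.11,0.8],[0,0,0,0.002,-0.001,0.127,0.8],[0,0,0,0.002,-0.001,0.127,0.8],[0,0,0,0.002,-0.001,0.127,0.3],[0,0,0,0.002,-0.001,0.127,0.3],[0,0,0,0.002,-0.001,0.127,0.3],[0,0,0,0.002,-0.001,0.127,0.3],[0,0,0,0.002,-0.001,0.127,0.3]]], "grip_force": 40}}

```text
t: 7.5
tcp_pos: [0.4288, 0.3686, 0.0759]
eef_rot: [0.766, 0.643, 0.003, 0.0]
force: [1.0, -0.9, 6.5]
opening: 0.57
gripper_force: 42.9
```

Run:
```python
from h import *
goto((.428,.36,.27,-10),(.594,-.09,.27,-87.3))
```

```text
now [0.4288 0.3686 0.0759] phi -10.0 q6 0.79 op 0.57 t 7.5 F [ 1.  -0.9  6.5]
[0.0038, -0.0034, -0.0003, -0.008, 0.0015, -0.1942]
[0.001, -0.0054, 1.3488, -0.4222, 0.2432, -0.1946]
```

{"fn": "drive_tool", "kwargs": {"series": [[[0,0,0,0,0,-0.06,0.3],[0,0,0,0,0,-0.12,0.3],[0,0,0,0,0,-0.194,0.3],[0,0,0,0,0,-0.194,0.3],[0,0,1.349,-0.422,0.243,-0.194,0.3],[0,0,1.349,-0.422,0.243,-0.194,0.3],[0,0,1.349,-0.422,0.243,-0.194,0.3],[0,0,1.349,-0.422,0.243,-0.194,0.3],[0,0,1.349,-0.422,0.243,-0.194,0.3],[0,0,1.349,-0.422,0.243,-0.194,0.3],[0,0,1.349,-0.422,0.243,-0.194,0.3],[0,0,1.349,-0.422,0.243,-0.194,0.3],[0,0,1.349,-0.422,0.243,-0.194,0.3],[0,0,1.349,-0.422,0.243,-0.194,0.3],[0,0,1.349,-0.422,0.243,-0.194,0.3],[0,0,1.349,-0.422,0.243,-0.194,0.3]]]}}

```text
t: 9.5
tcp_pos: [0.5926, -0.0891, 0.2669]
eef_rot: [1.0, 0.024, -0.0, -0.0]
force: [0.5, -0.4, -0.9]
opening: 0.57
gripper_force: 42.4
```

Run:
```python
from h import *
goto((.594,-.09,.14,-87.3),(.594,-.09,.099,-87.3))
snap('wrist','w3.png')
```

```text
now [ 0.5926 -0.0891  0.2669] phi -87.2 q6 1.28 op 0.57 t 9.5 F [ 0.5 -0.4 -0.9]
[-0.0001, 0.0, 0.0015, 0.0013, 0.001, 0.1269]
[-0.0001, 0.0, 0.0015, 0.0013, 0.001, 0.1679]
```

View pics/w3.png

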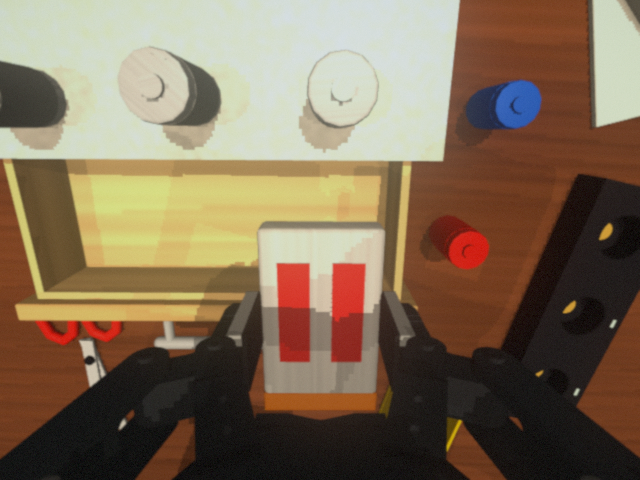

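The wrist view shows pack A held straight over the drawer's right part. The drawer walls are at columns 22 and 388, the front panel is near row 297, and cells 1 and 2 stand at (150,85) and (343,90). I'll check the drawer pose from these.

Run:
```python
from h import *
np.set_printoptions(precision=4,suppress=True)
print('walls',ray('wrist',[(22,200),(388,200)],.077),'front',ray('wrist',[(60,293),(230,296)],.086),'carc',ray('wrist',[(20,160),(400,160)],.099))
print('nubs',ray('wrist',[(151,86),(344,90)],.16),'wells',ray('wrist',[(622,237),(582,313)],.035))
```

```text
walls [[ 0.607   0.1305  0.077 ]
 [ 0.6203 -0.138   0.077 ]] front [[ 0.5375  0.1081  0.086 ]
 [ 0.5413 -0.0222  0.086 ]] carc [[ 0.6387  0.1083  0.099 ]
 [ 0.651  -0.1386  0.099 ]]
nubs [[ 0.6826 -0.0075  0.16  ]
 [ 0.6853 -0.0957  0.16  ]] wells [[ 0.59   -0.3557  0.035 ]
 [ 0.5143 -0.3403  0.035 ]]
```

{"fn": "drive_tool", "kwargs": {"series": [[[0,0,0,0.007,-0.003,0.06,0.3],[0,0,0,0.007,-0.003,0.11,0.3],[0,0,0,0.007,-0.003,0.14,0.3],[0,0,0,0.007,-0.003,0.16,0.3],[0,0,0,0.007,-0.003,0.168,0.3],[0,0,0,0.007,-0.003,0.168,0.3],[0,0,0,0.007,-0.003,0.168,0.3]]]}}

```text
t: 10.42
tcp_pos: [0.6008, -0.0872, 0.1006]
eef_rot: [1.0, 0.023, 0.001, 0.0]
force: [1.2, -0.6, -0.2]
opening: 0.569
gripper_force: 42.4
```

{"fn": "drive_tool", "kwargs": {"series": [[[0,0,0,0,0,0.003,0.3],[0,0,0,0,0,0.003,0.3],[0,0,0,0,0,0.003,0.68],[0,0,0,0,0,0.003,0.68],[0,0,0,0,0,0.003,0.68],[0,0,0,0,0,-0.05,0.68],[0,0,0,0,0,-0.1,0.68],[0,0,0,0,0,-0.16,0.68],[0,0,0,0,0,-0.16,0.68]]]}}

```text
t: 11.55
tcp_pos: [0.6023, -0.0882, 0.2659]
eef_rot: [1.0, 0.023, 0.006, 0.002]
force: [0.9, -0.3, -0.0]
opening: 0.678
gripper_force: 0.0
```

Run:
```python
from pk import *
goto((.5288,.3576,.2,-7))
```

```text
now [ 0.6023 -0.0882  0.2659] phi -87.3 q6 1.29 op 0.678 t 11.55 F [ 0.9 -0.3 -0. ]
[0.0116, -0.0064, -1.4021, -0.0534, -0.449, 0.0633]
```

{"fn": "drive_tool", "kwargs": {"series": [[[0,0,-1.402,-0.053,-0.449,0.063,0.8],[0,0,-1.402,-0.053,-0.449,0.063,0.8],[0,0,-1.402,-0.053,-0.449,0.063,0.8],[0,0,-1.402,-0.053,-0.449,0.063,0.8],[0,0,-1.402,-0.053,-0.449,0.063,0.8],[0,0,-1.402,-0.053,-0.449,0.063,0.8],[0,0,-1.402,-0.053,-0.449,0.063,0.8],[0,0,-1.402,-0.053,-0.449,0.063,0.8],[0,0,-1.402,-0.053,-0.449,0.063,0.8],[0,0,-1.402,-0.053,-0.449,0.063,0.8],[0,0,-1.402,-0.053,-0.449,0.063,0.8],[0,0,-1.402,-0.053,-0.449,0.063,0.8]]]}}

```text
t: 13.05
tcp_pos: [0.5263, 0.358, 0.1962]
eef_rot: [0.75, 0.662, 0.0, 0.0]
force: [0.3, 0.4, 0.2]
opening: 0.796
gripper_force: 0.0
```

Run:
```python
from pk import *
whitepacks()
goto((.5288,.357,.072,-7))
```

```text
px [454. 259.] xyz [0.624  0.3267 0.014 ] sides [0.0491, 0.0768] yaw -76.1
px [321. 229.] xyz [0.5276 0.3617 0.014 ] sides [0.0745, 0.0484] yaw 81.4
now [0.5262 0.3582 0.1962] phi -7.1 q6 0.64 op 0.8 t 13.1 F [ 0.5 -1.1  0.6]
[0.0004, -0.0002, -0.0014, -0.0009, 0.0027, 0.1242]
```

{"fn": "drive_tool", "kwargs": {"series": [[[0,0,0,0,0.001,0.06,0.8],[0,0,0,0,0.001,0.1,0.8],[0,0,0,0,0.001,0.122,0.8],[0,0,0,0,0.001,0.122,0.8],[0,0,0,0,0.001,0.122,0.3],[0,0,0,0,0.001,0.122,0.3],[0,0,0,0,0.001,0.122,0.3],[0,0,0,0,0.001,0.122,0.3],[0,0,0,0,0.001,0.122,0.3]]]}}

```text
t: 14.22
tcp_pos: [0.5282, 0.3597, 0.0765]
eef_rot: [0.749, 0.663, 0.002, 0.0]
force: [1.0, -0.5, 6.9]
opening: 0.571
gripper_force: 42.7
```

Run:
```python
from h import *
goto((.527,.357,.27,-7),(.6,-.005,.27,-87.3))
```

```text
now [0.5282 0.3597 0.0765] phi -7.0 q6 0.64 op 0.571 t 14.22 F [ 1.  -0.5  6.9]
[0.0035, -0.0026, 0.0002, -0.0023, -0.0002, -0.1935]
[0.0011, -0.0046, 1.4017, -0.3528, 0.1163, -0.194]
```

{"fn": "drive_tool", "kwargs": {"series": [[[0,0,0,0,0,-0.06,0.3],[0,0,0,0,0,-0.12,0.3],[0,0,0,0,0,-0.194,0.3],[0,0,0,0,0,-0.194,0.3],[0,0,1.402,-0.353,0.116,-0.194,0.3],[0,0,1.402,-0.353,0.116,-0.194,0.3],[0,0,1.402,-0.353,0.116,-0.194,0.3],[0,0,1.402,-0.353,0.116,-0.194,0.3],[0,0,1.402,-0.353,0.116,-0.194,0.3],[0,0,1.402,-0.353,0.116,-0.194,0.3],[0,0,1.402,-0.353,0.116,-0.194,0.3],[0,0,1.402,-0.353,0.116,-0.194,0.3],[0,0,1.402,-0.353,0.116,-0.194,0.3],[0,0,1.402,-0.353,0.116,-0.194,0.3],[0,0,1.402,-0.353,0.116,-0.194,0.3],[0,0,1.402,-0.353,0.116,-0.194,0.3]]]}}

```text
t: 16.23
tcp_pos: [0.5989, -0.0054, 0.2679]
eef_rot: [1.0, 0.024, -0.0, 0.0]
force: [-0.7, 0.1, -1.8]
opening: 0.571
gripper_force: 42.5
```

Run:
```python
from h import *
snap('wrist','w4.png')
goto((.6,-.005,.098,-87.3))
```

```text
now [ 0.5989 -0.0054  0.268 ] phi -87.3 q6 1.42 op 0.569 t 16.27 F [-0.4  0.2 -1.2]
[0.0, -0.0, 0.0003, 0.0011, -0.0004, 0.17]
```

View pics/w4.png

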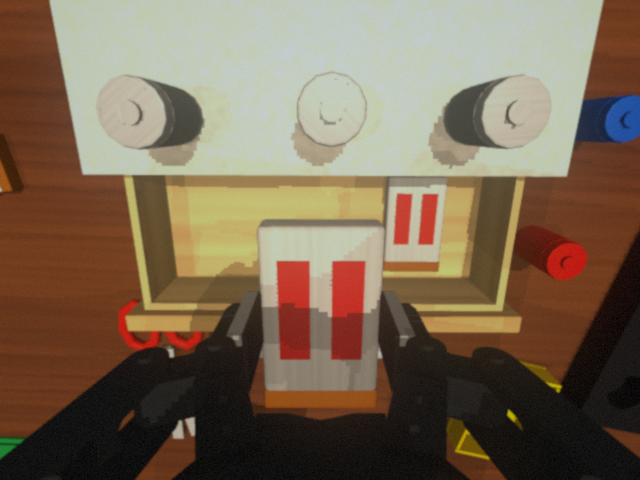

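Pack A lies flat in the drawer at (415,225). Pack B is held in line over the middle, so I'll lower it.

{"fn": "drive_tool", "kwargs": {"series": [[[0,0,0,0.001,0,0.06,0.3],[0,0,0,0.001,0,0.11,0.3],[0,0,0,0.001,0,0.14,0.3],[0,0,0,0.001,0,0.162,0.3],[0,0,0,0.001,0,0.172,0.3],[0,0,0,0.001,0,0.172,0.3],[0,0,0,0.001,0,0.172,0.3],[0,0,0,0.001,0,0.172,0.68],[0,0,0,0.001,0,0.172,0.68],[0,0,0,0.001,0,0.172,0.68],[0,0,0,0.001,0,0.12,0.68],[0,0,0,0.001,0,0.06,0.68],[0,0,0,0.001,0,0,0.68],[0,0,0,0.001,0,0,0.68]]]}}

```text
t: 18.02
tcp_pos: [0.6026, -0.0058, 0.2754]
eef_rot: [1.0, 0.023, 0.006, 0.001]
force: [-0.7, 0.6, 0.3]
opening: 0.678
gripper_force: 0.0
```

Run:
```python
from pk import *
goto((.6255,.3228,.2,11))
```

```text
now [ 0.6026 -0.0058  0.2754] phi -87.3 q6 1.43 op 0.678 t 18.02 F [-0.7  0.6  0.3]
[0.0121, -0.0076, -1.7159, 0.0373, -0.3273, 0.0752]
```

{"fn": "drive_tool", "kwargs": {"series": [[[0,0,-1.716,0.037,-0.327,0.0,0.8],[0,0,-1.716,0.037,-0.327,0.0,0.8],[0,0,-1.716,0.037,-0.327,0.0,0.8],[0,0,-1.716,0.037,-0.327,0.0,0.8],[0,0,-1.716,0.037,-0.327,0.0,0.8],[0,0,-1.716,0.037,-0.327,0.075,0.8],[0,0,-1.716,0.037,-0.327,0.075,0.8],[0,0,-1.716,0.037,-0.327,0.075,0.8],[0,0,-1.716,0.037,-0.327,0.075,0.8],[0,0,-1.716,0.037,-0.327,0.075,0.8],[0,0,-1.716,0.037,-0.327,0.075,0.8],[0,0,-1.716,0.037,-0.327,0.075,0.8],[0,0,-1.716,0.037,-0.327,0.075,0.8]]]}}

```text
t: 19.65
tcp_pos: [0.6216, 0.3228, 0.1929]
eef_rot: [0.636, 0.771, -0.0, -0.0]
force: [0.0, -0.8, 0.0]
opening: 0.8
gripper_force: 0.0
```

Run:
```python
from pk import *
whitepacks()
goto((.625,.323,.072,11))
```

```text
px [324. 232.] xyz [0.6237 0.3259 0.014 ] sides [0.0472, 0.0746] yaw -77.2
px [580.  36.] xyz [0.755  0.4803 0.014 ] sides [0.0703, 0.0416] yaw 10.9
now [0.6216 0.3228 0.193 ] phi 11.0 q6 0.21 op 0.799 t 19.7 F [-0.3 -0.3  0.1]
[0.0001, -0.0, -0.0006, -0.0004, 0.0033, 0.121]
```

{"fn": "drive_tool", "kwargs": {"series": [[[0,0,-0.02,-0.002,0.003,0.06,0.8],[0,0,-0.02,-0.002,0.003,0.1,0.8],[0,0,-0.02,-0.002,0.003,0.119,0.8],[0,0,-0.02,-0.002,0.003,0.119,0.8],[0,0,-0.02,-0.002,0.003,0.119,0.3],[0,0,-0.02,-0.002,0.003,0.119,0.3],[0,0,-0.02,-0.002,0.003,0.119,0.3],[0,0,-0.02,-0.002,0.003,0.119,0.3],[0,0,-0.02,-0.002,0.003,0.119,0.3]]]}}

```text
t: 20.82
tcp_pos: [0.6265, 0.3221, 0.0768]
eef_rot: [0.628, 0.778, 0.002, 0.001]
force: [0.2, -0.1, 6.4]
opening: 0.567
gripper_force: 42.7
```

Run:
```python
from h import *
goto((.625,.323,.27,12),(.596,.075,.27,-87.3))
```

```text
now [0.6265 0.3221 0.0768] phi 12.1 q6 0.19 op 0.567 t 20.82 F [ 0.2 -0.1  6.4]
[0.0045, -0.0009, 0.0026, 0.0014, -0.0004, -0.1932]
[0.0025, -0.0046, 1.7357, -0.235, -0.0809, -0.1938]
```

{"fn": "drive_tool", "kwargs": {"series": [[[0,0,0,0,0,-0.06,0.3],[0,0,0,0,0,-0.12,0.3],[0,0,0,0,0,-0.194,0.3],[0,0,0,0,0,-0.194,0.3],[0,0,1.736,-0.235,-0.081,-0.194,0.3],[0,0,1.736,-0.235,-0.081,-0.194,0.3],[0,0,1.736,-0.235,-0.081,-0.194,0.3],[0,0,1.736,-0.235,-0.081,-0.194,0.3],[0,0,1.736,-0.235,-0.081,-0.194,0.3],[0,0,1.736,-0.235,-0.081,-0.194,0.3],[0,0,1.736,-0.235,-0.081,-0.194,0.3],[0,0,1.736,-0.235,-0.081,-0.194,0.3],[0,0,1.736,-0.235,-0.081,-0.194,0.3],[0,0,1.736,-0.235,-0.081,-0.194,0.3],[0,0,1.736,-0.235,-0.081,-0.194,0.3],[0,0,1.736,-0.235,-0.081,-0.194,0.3],[0,0,1.736,-0.235,-0.081,-0.194,0.3]]]}}

```text
t: 22.95
tcp_pos: [0.595, 0.0746, 0.2675]
eef_rot: [1.0, 0.024, -0.0, 0.0]
force: [0.1, 0.1, -1.0]
opening: 0.572
gripper_force: 42.4
```

Run:
```python
from h import *
goto((.596,.075,.098,-87.3))
```

```text
now [0.595  0.0746 0.2675] phi -87.3 q6 1.56 op 0.572 t 22.95 F [ 0.1  0.1 -1. ]
[-0.0, 0.0007, 0.0001, 0.0011, -0.0003, 0.1695]
```

{"fn": "drive_tool", "kwargs": {"series": [[[0,0,0,0.001,0,0.06,0.3],[0,0,0,0.001,0,0.11,0.3],[0,0,0,0.001,0,0.14,0.3],[0,0,0,0.001,0,0.162,0.3],[0,0,0,0.001,0,0.172,0.3],[0,0,0,0.001,0,0.172,0.3],[0,0,0,0.001,0,0.172,0.3],[0,0,0,0.001,0,0.172,0.68],[0,0,0,0.001,0,0.172,0.68],[0,0,0,0.001,0,0.172,0.68],[0,0,0,0.001,0,0.12,0.68],[0,0,0,0.001,0,0.06,0.68],[0,0,0,0.001,0,0,0.68],[0,0,0,0.001,0,0,0.68]]]}}

```text
t: 24.7
tcp_pos: [0.599, 0.0748, 0.2761]
eef_rot: [1.0, 0.024, 0.007, -0.0]
force: [0.8, -1.1, -0.2]
opening: 0.682
gripper_force: 0.0
```

Run:
```python
from h import *
goto((.484,-.0125,.25,2.7))
snap('wrist','w5.png')
```

```text
now [0.599  0.0748 0.2761] phi -87.3 q6 1.56 op 0.682 t 24.7 F [ 0.8 -1.1 -0.2]
[0.0107, -0.0104, -1.5707, -0.1193, 0.0818, 0.0245]
```

View pics/w5.png

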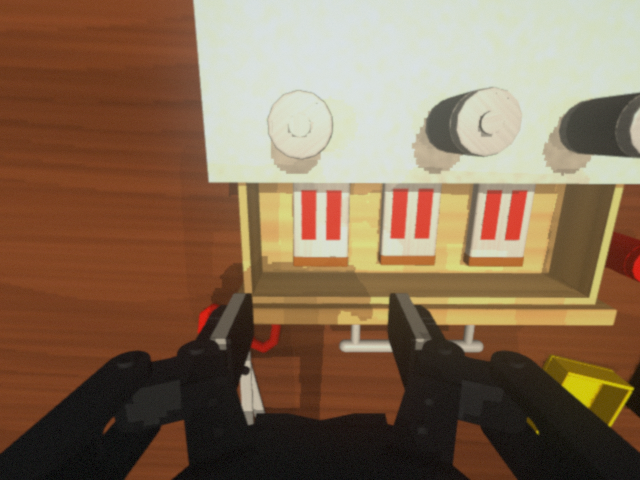

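All three packs lie flat in the drawer at (321,225), (410,225) and (500,225). Cell nubs show at (300,125) and (488,123). Now I'll shut the drawer.

{"fn": "drive_tool", "kwargs": {"series": [[[0,0,-1.571,-0.119,0.082,0.02,0.31],[0,0,-1.571,-0.119,0.082,0.02,0.31],[0,0,-1.571,-0.119,0.082,0.02,0.31],[0,0,-1.571,-0.119,0.082,0.02,0.31],[0,0,-1.571,-0.119,0.082,0.02,0.31],[0,0,-1.571,-0.119,0.082,0.02,0.31],[0,0,-1.571,-0.119,0.082,0.02,0.31],[0,0,-1.571,-0.119,0.082,0.02,0.31],[0,0,-1.571,-0.119,0.082,0.02,0.31],[0,0,-1.571,-0.119,0.082,0.02,0.31],[0,0,-1.571,-0.119,0.082,0.02,0.31],[0,0,-1.571,-0.119,0.082,0.02,0.31]]]}}

```text
t: 26.25
tcp_pos: [0.481, -0.0128, 0.2475]
eef_rot: [0.691, 0.723, -0.0, -0.0]
force: [0.2, -1.1, 0.5]
opening: 0.307
gripper_force: 0.0
```

Run:
```python
from h import *
goto((.484,-.0125,.122,2.7))
```

```text
now [ 0.481  -0.0128  0.2475] phi 2.7 q6 -0.18 op 0.307 t 26.25 F [ 0.2 -1.1  0.5]
[-0.0007, -0.0002, -0.0007, 0.0001, 0.0031, 0.1255]
```

{"fn": "drive_tool", "kwargs": {"series": [[[0,0,0,0,0.003,0.06,0.31],[0,0,0,0,0.003,0.1,0.31],[0,0,0,0,0.003,0.125,0.31],[0,0,0,0,0.003,0.125,0.31],[0,0,0,0,0.003,0.125,0.0],[0,0,0,0,0.003,0.125,0.0],[0,0,0,0,0.003,0.125,0.0],[0,0,0,0,0.018,0.125,0.0],[0,0,0,0,0.033,0.125,0.0],[0,0,0,0,0.048,0.125,0.0],[0,0,0,0,0.063,0.125,0.0],[0,0,0,0,0.078,0.125,0.0],[0,0,0,0,0.093,0.125,0.0],[0,0,0,0,0.106,0.125,0.0],[0,0,0,0,0.112,0.125,0.0],[0,0,0,0,0.112,0.125,0.0]]], "grip_force": 25}}

```text
t: 28.25
tcp_pos: [0.5949, -0.0079, 0.1239]
eef_rot: [0.69, 0.724, 0.001, 0.001]
force: [1.1, -1.4, 5.1]
opening: 0.117
gripper_force: 26.0
```

{"fn": "drive_tool", "kwargs": {"series": [[[0,0,0,0,0.002,0,0.0],[0,0,0,0,0.004,0,0.0],[0,0,0,0,0.004,0,0.0]]]}}

```text
t: 28.62
tcp_pos: [0.5957, -0.0078, 0.1238]
eef_rot: [0.69, 0.724, -0.003, -0.002]
force: [-13.6, -2.1, 15.7]
opening: 0.114
gripper_force: 27.1
```

{"fn": "drive_tool", "kwargs": {"series": [[[0,0,0,0,0.002,0,0.0],[0,0,0,0,0.002,0,0.31],[0,0,0,0,0,0,0.31],[0,0,0,0,0,0,0.31],[0,0,0,0,0,-0.06,0.31],[0,0,0,0,0,-0.12,0.31],[0,0,0,0,0,-0.15,0.31],[0,0,0,0,0,-0.15,0.31]]]}}

```text
t: 29.62
tcp_pos: [0.5986, -0.0074, 0.2768]
eef_rot: [0.69, 0.724, 0.002, 0.003]
force: [1.0, 0.4, 0.7]
opening: 0.311
gripper_force: 0.0
```

Run:
```python
from h import *
a=snap('wrist','w6.png')
np.set_printoptions(precision=4,suppress=True)
goto()
# cells from the earlier frames
```

```text
now [ 0.5975 -0.0073  0.2739] phi 2.7 q6 -0.15 op 0.306 t 29.68 F [-0.1 -0.2 -0. ]
```

View pics/w6.png

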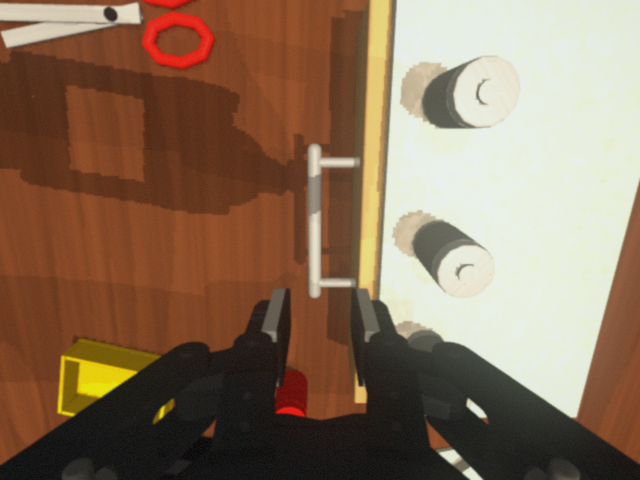

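The drawer is shut: the front panel sits against the carcass at column 375, and the stop gave a 14 N reaction. Next I'll measure the wells from above.

Run:
```python
from h import *
goto((.49,-.339,.27,-100))
np.set_printoptions(precision=4,suppress=True)
print(ray('wrist',[(485,92),(464,271)],.16))
```

```text
now [ 0.5975 -0.0073  0.2739] phi 2.7 q6 -0.15 op 0.306 t 29.68 F [-0.1 -0.2 -0. ]
[0.0019, -0.002, 1.7925, -0.3263, -0.1231, 0.0037]
[[ 0.6719  0.0884  0.16  ]
 [ 0.6772 -0.0034  0.16  ]]
```

{"fn": "drive_tool", "kwargs": {"series": [[[0,0,1.793,-0.326,-0.123,0.004,0.6],[0,0,1.793,-0.326,-0.123,0.004,0.6],[0,0,1.793,-0.326,-0.123,0.004,0.6],[0,0,1.793,-0.326,-0.123,0.004,0.6],[0,0,1.793,-0.326,-0.123,0.004,0.6],[0,0,1.793,-0.326,-0.123,0.004,0.6],[0,0,1.793,-0.326,-0.123,0.004,0.6],[0,0,1.793,-0.326,-0.123,0.004,0.6],[0,0,1.793,-0.326,-0.123,0.004,0.6],[0,0,1.793,-0.326,-0.123,0.004,0.6],[0,0,1.793,-0.326,-0.123,0.004,0.6],[0,0,1.793,-0.326,-0.123,0.004,0.6],[0,0,1.793,-0.326,-0.123,0.004,0.6],[0,0,1.793,-0.326,-0.123,0.004,0.6]]]}}

```text
t: 31.42
tcp_pos: [0.4895, -0.3387, 0.2688]
eef_rot: [0.996, -0.087, -0.0, -0.0]
force: [0.4, -0.7, 0.4]
opening: 0.6
gripper_force: 0.0
```

Run:
```python
from h import *
a=snap('wrist','w7.png')
goto()
p=proj('wrist',[[.4349,-.324,.035],[.5139,-.3387,.035],[.5924,-.3519,.035]]);print(p)
c=a[40:340,170:470,::-1]
g=cv2.convertScaleAbs(c,alpha=2.2,beta=10)
cv2.imwrite('pics/c7.png',cv2.resize(g,(600,600),interpolation=cv2.INTER_CUBIC))
```

```text
now [ 0.4895 -0.3387  0.269 ] phi -100.0 q6 1.05 op 0.601 t 31.48 F [-0.5  0.7  0.3]
[[314.48543377 278.5635862 ]
 [314.99586831 191.66837486]
 [313.82897686  91.15501179]]
```

View pics/c7.png

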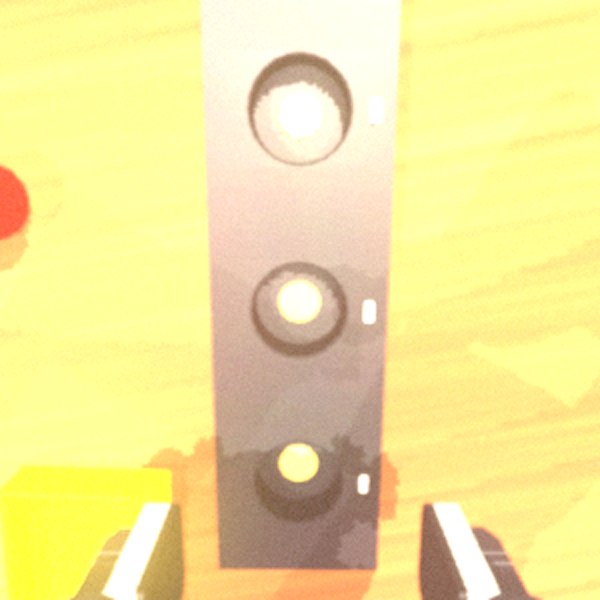

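Enlarged view of the charger: well rims are centred at crop (301,109), (299.5,309.5) and about (299,481). They lie along the tool's x line, midway between the fingers.

Run:
```python
from h import *
np.set_printoptions(precision=4,suppress=True)
w=ray('wrist',[(320.5,94.5),(319.7,194.7),(319.3,280)],.035);print(w,np.linalg.norm(w[0]-w[1]),np.linalg.norm(w[2]-w[1]))
goto((.605,-.005,.29,-100))
```

```text
[[ 0.5891 -0.3567  0.035 ]
 [ 0.5106 -0.3422  0.035 ]
 [ 0.4327 -0.3281  0.035 ]] 0.07976148499080338 0.07917873825960466
now [ 0.4895 -0.3387  0.269 ] phi -100.0 q6 1.05 op 0.601 t 31.48 F [-0.5  0.7  0.3]
[0.0001, -0.0001, -0.0003, 0.0557, -0.3487, -0.0211]
```

{"fn": "drive_tool", "kwargs": {"series": [[[0,0,0,0.11,-0.34,-0.031,0.6],[0,0,0,0.11,-0.34,-0.031,0.6],[0,0,0,0.11,-0.34,-0.031,0.6],[0,0,0,0.11,-0.34,-0.031,0.6],[0,0,0,0.11,-0.34,-0.031,0.6],[0,0,0,0.11,-0.34,-0.031,0.6],[0,0,0,0.11,-0.34,-0.031,0.6],[0,0,0,0.11,-0.34,-0.031,0.6],[0,0,0,0.11,-0.34,-0.031,0.6]]]}}

```text
t: 32.6
tcp_pos: [0.6566, -0.0244, 0.2997]
eef_rot: [0.996, -0.088, -0.0, 0.0]
force: [-0.6, 0.5, -0.3]
opening: 0.6
gripper_force: 0.0
```

```bash
cat > cell.py <<'E'
from h import *
def tops(f):
    """cell top discs in the wrist view by Hough circles, rayed at the top's height"""
    a=snap('wrist',f); g=cv2.medianBlur(cv2.cvtColor(a,cv2.COLOR_RGB2GRAY),3)
    m=optics.camera_model('wrist'); s=get_state()['tcp_pos']
    d=np.linalg.norm(ray('wrist',[(320,220)],.157)[0]-(-cv2.Rodrigues(np.array(m['rvec'],float))[0].T@np.array(m['tvec']).ravel())); r=m['fx']*.017/d
    c=cv2.HoughCircles(g,cv2.HOUGH_GRADIENT_ALT,1.5,30,param1=120,param2=.55,minRadius=int(r*.75),maxRadius=int(r*1.25))
    print('r',r)
    for u,v,q in ([] if c is None else c[0]): print('px',u,v,q,ray('wrist',[(u,v)],.157)[0].round(4))
E
python3 - <<'E'
from cell import *
goto()
tops('w8.png')
print(proj('wrist',[[.674,.0885,.157],[.680,-.005,.157],[.686,-.095,.157]]))
E
```

```text
now [ 0.6566 -0.0244  0.2997] phi -100.1 q6 1.63 op 0.6 t 32.6 F [-0.6  0.5 -0.3]
r 27.727545453200513
px 426.0 187.5 29.05608 [ 0.6867 -0.0939  0.157 ]
px 138.0 253.5 26.999817 [0.6768 0.0883 0.157 ]
px 286.5 216.0 27.22087 [ 0.6842 -0.0086  0.157 ]
px 507.0 250.5 23.544748 [ 0.6381 -0.1405  0.157 ]
[[139.18362843 257.68702806]
 [282.17573815 223.52889568]
 [427.90505535 188.31937938]]
```

Run:
```python
from cell import *
goto((.684,-.008,.285,-100))
```

```text
now [ 0.6566 -0.0244  0.2998] phi -100.1 q6 1.63 op 0.599 t 32.65 F [-0.   0.2  0.8]
[0.0002, 0.0004, -0.0024, 0.0241, -0.021, 0.0147]
```

{"fn": "drive_tool", "kwargs": {"series": [[[0,0,0,0.024,-0.021,0.015,0.6],[0,0,0,0.024,-0.021,0.015,0.6],[0,0,0,0.024,-0.021,0.015,0.6],[0,0,0,0.024,-0.021,0.015,0.6]]]}}

```text
t: 33.15
tcp_pos: [0.6841, -0.0074, 0.2856]
eef_rot: [0.996, -0.088, 0.0, 0.0]
force: [-0.3, 0.4, 0.7]
opening: 0.595
gripper_force: 0.0
```

Run:
```python
from cell import *
tops('w9.png')
a=cv2.imread('pics/w9.png'); cv2.imwrite('pics/c9.png',cv2.resize(a[150:300,240:400],None,fx=4,fy=4,interpolation=cv2.INTER_CUBIC))
goto((.684,-.008,.203,-100))
```

```text
r 29.684320071686543
px 318.0 262.5 28.71355 [ 0.6839 -0.006   0.157 ]
px 466.5 231.0 29.781925 [ 0.6881 -0.0938  0.157 ]
px 166.5 295.5 28.449781 [0.6789 0.0888 0.157 ]
now [ 0.6841 -0.0073  0.2857] phi -100.1 q6 1.66 op 0.602 t 33.2 F [-0.5  0.5 -0.1]
[0.0, -0.001, -0.0014, -0.0001, 0.0007, 0.0827]
```

View pics/c9.png

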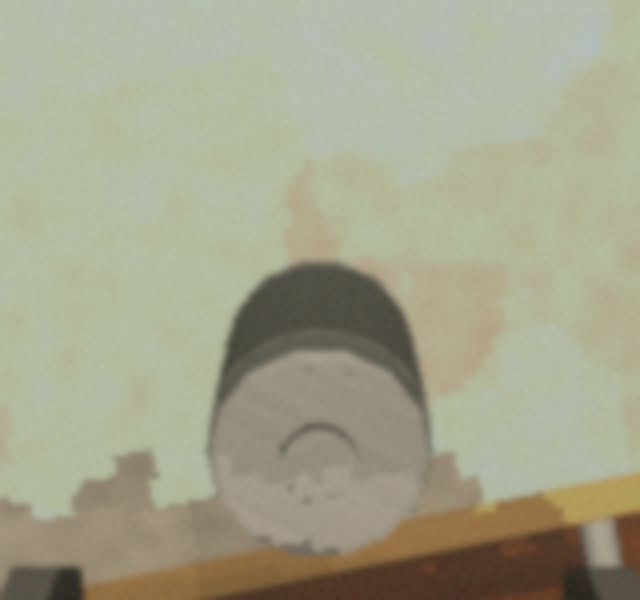

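The crop shows the grey middle cell between the fingers, its top disc centred at full-image pixel (320,262.8), which agrees with Hough.

{"fn": "drive_tool", "kwargs": {"series": [[[0,0,0,0,0,0.03,0.6],[0,0,0,0,0,0.06,0.6],[0,0,0,0,0,0.08,0.6],[0,0,0,0,0,0.08,0.6],[0,0,0,0,0,0.08,0.6],[0,0,0,0,0,0.08,0.2],[0,0,0,0,0,0.08,0.2],[0,0,0,0,0,0.08,0.2],[0,0,0,0,0,0.08,0.2],[0,0,0,0,0,0.08,0.2]]], "grip_force": 40}}

```text
t: 34.45
tcp_pos: [0.6853, -0.0068, 0.2071]
eef_rot: [0.996, -0.088, 0.002, 0.0]
force: [0.3, -0.3, 6.0]
opening: 0.384
gripper_force: 40.2
```

Run:
```python
from cell import *
goto((.684,-.007,.29,-100),(.5106,-.3422,.25,-100),(.5106,-.3422,.15,-100))
```

```text
now [ 0.6853 -0.0068  0.2071] phi -100.0 q6 1.66 op 0.384 t 34.45 F [ 0.3 -0.3  6. ]
[-0.0002, -0.0034, -0.0007, -0.001, 0.0004, -0.0829]
[-0.0002, -0.0034, -0.0007, -0.1134, 0.3607, -0.0434]
[-0.0002, -0.0034, -0.0007, -0.1137, 0.3607, 0.0566]
```

{"fn": "drive_tool", "kwargs": {"series": [[[0,0,0,0,0,-0.05,0.2],[0,0,0,0,0,-0.083,0.2],[0,0,0,0,0,-0.083,0.2],[0,0,0,-0.113,0.361,-0.083,0.2],[0,0,0,-0.113,0.361,-0.083,0.2],[0,0,0,-0.113,0.361,-0.083,0.2],[0,0,0,-0.113,0.361,-0.083,0.2],[0,0,0,-0.113,0.361,-0.083,0.2],[0,0,0,-0.113,0.361,-0.083,0.2],[0,0,0,-0.113,0.361,-0.083,0.2],[0,0,0,-0.113,0.361,0.0,0.2],[0,0,0,-0.113,0.361,0.042,0.2],[0,0,0,-0.113,0.361,0.042,0.2],[0,0,0,-0.113,0.361,0.042,0.2]]]}}

```text
t: 36.2
tcp_pos: [0.5111, -0.3422, 0.1642]
eef_rot: [0.996, -0.087, 0.001, 0.0]
force: [0.3, -0.8, 0.2]
opening: 0.378
gripper_force: 40.4
```

Run:
```python
from cell import *
goto((.5116,-.3422,.135,-100),(.5116,-.3422,.118,-100))
```

```text
now [ 0.5111 -0.3422  0.1642] phi -100.0 q6 1.07 op 0.378 t 36.2 F [ 0.3 -0.8  0.2]
[0.0005, -0.0012, 0.0002, 0.0004, -0.0001, 0.0292]
[0.0005, -0.0012, 0.0002, 0.0004, -0.0001, 0.0462]
```

{"fn": "drive_tool", "kwargs": {"series": [[[0,0,0,0,0,0.012,0.2],[0,0,0,0,0,0.022,0.2],[0,0,0,0,0,0.028,0.2],[0,0,0,0,0,0.028,0.2]]]}}

```text
t: 36.7
tcp_pos: [0.51, -0.3422, 0.1343]
eef_rot: [0.996, -0.088, -0.0, -0.0]
force: [0.2, -0.3, -1.4]
opening: 0.381
gripper_force: 40.5
```

{"fn": "drive_tool", "kwargs": {"series": [[[0,0,0,0,0,0.008,0.2],[0,0,0,0,0,0.014,0.2],[0,0,0,0,0,0.017,0.2],[0,0,0,0,0,0.018,0.2],[0,0,0,0,0,0.018,0.2]]]}}

```text
t: 37.33
tcp_pos: [0.5104, -0.3425, 0.1181]
eef_rot: [0.996, -0.087, -0.0, -0.0]
force: [-2.1, 1.8, 4.7]
opening: 0.383
gripper_force: 41.1
```

{"fn": "drive_tool", "kwargs": {"series": [[[0,0,0,0,0,0,0.6],[0,0,0,0,0,0,0.6],[0,0,0,0,0,0,0.6],[0,0,0,0,0,-0.06,0.6],[0,0,0,0,0,-0.12,0.6],[0,0,0,0,0,-0.167,0.6],[0,0,0,0,0,-0.167,0.6],[0,0,0,0.132,-0.276,-0.167,0.6],[0,0,0,0.132,-0.276,-0.167,0.6],[0,0,0,0.132,-0.276,-0.167,0.6],[0,0,0,0.132,-0.276,-0.167,0.6],[0,0,0,0.132,-0.276,-0.167,0.6],[0,0,0,0.132,-0.276,-0.167,0.6],[0,0,0,0.132,-0.276,-0.167,0.6],[0,0,0,0.132,-0.276,-0.167,0.6]]]}}

```text
t: 39.2
tcp_pos: [0.6876, -0.0948, 0.2833]
eef_rot: [0.996, -0.088, -0.001, 0.0]
force: [-0.6, 0.1, -0.5]
opening: 0.6
gripper_force: 0.0
```

Run:
```python
from cell import *
tops('w10.png')
goto((.6875,-.0938,.205,-100))
```

```text
r 30.01623594237084
px 319.5 262.5 28.459305 [ 0.6879 -0.0947  0.157 ]
px 36.0 328.5 33.62252 [0.6757 0.0864 0.157 ]
px 82.5 295.5 26.556396 [0.692  0.0498 0.157 ]
now [ 0.6876 -0.0949  0.2836] phi -100.1 q6 1.53 op 0.601 t 39.25 F [ 0.4  0.2 -0.5]
[0.0001, 0.0006, -0.0025, -0.0003, -0.0011, 0.0786]
```

Right over the second cell. I'll grasp it, lift it and carry it to well2 (0.5891, -0.3567).

{"fn": "drive_tool", "kwargs": {"series": [[[0,0,0,0,0,0.03,0.6],[0,0,0,0,0,0.06,0.6],[0,0,0,0,0,0.078,0.6],[0,0,0,0,0,0.078,0.6],[0,0,0,0,0,0.078,0.6],[0,0,0,0,0,0.078,0.2],[0,0,0,0,0,0.078,0.2],[0,0,0,0,0,0.078,0.2],[0,0,0,0,0,0.078,0.2],[0,0,0,0,0,0.078,0.2]]]}}

```text
t: 40.5
tcp_pos: [0.6891, -0.0939, 0.208]
eef_rot: [0.996, -0.087, 0.002, 0.0]
force: [-0.2, -0.4, 6.1]
opening: 0.384
gripper_force: 39.7
```

Run:
```python
from cell import *
goto((.5895,-.3567,.29,-100),(.5895,-.3567,.165,-100))
```

```text
now [ 0.6891 -0.0939  0.208 ] phi -100.0 q6 1.53 op 0.384 t 40.5 F [-0.2 -0.4  6.1]
[0.0004, -0.0032, -0.0006, -0.052, 0.2761, -0.082]
[0.0004, -0.0032, -0.0006, -0.0524, 0.2761, 0.043]
```

{"fn": "drive_tool", "kwargs": {"series": [[[0,0,0,0,0,-0.05,0.2],[0,0,0,0,0,-0.082,0.2],[0,0,0,0,0,-0.082,0.2],[0,0,0,-0.052,0.276,-0.082,0.2],[0,0,0,-0.052,0.276,-0.082,0.2],[0,0,0,-0.052,0.276,-0.082,0.2],[0,0,0,-0.052,0.276,-0.082,0.2],[0,0,0,-0.052,0.276,-0.082,0.2],[0,0,0,-0.052,0.276,-0.082,0.2],[0,0,0,-0.052,0.276,0.0,0.2],[0,0,0,-0.052,0.276,0.042,0.2],[0,0,0,-0.052,0.276,0.042,0.2],[0,0,0,-0.052,0.276,0.042,0.2]]]}}

```text
t: 42.12
tcp_pos: [0.5899, -0.356, 0.1653]
eef_rot: [0.996, -0.087, 0.001, 0.0]
force: [0.8, 0.3, -0.0]
opening: 0.387
gripper_force: 40.2
```

Run:
```python
from cell import *
goto((.5895,-.3567,.136,-100))
```

```text
now [ 0.5899 -0.356   0.1653] phi -100.0 q6 1.12 op 0.387 t 42.12 F [ 0.8  0.3 -0. ]
[0.0005, -0.0014, 0.0004, -0.0003, 0.0008, 0.0293]
```

{"fn": "drive_tool", "kwargs": {"series": [[[0,0,0,0,0.001,0.012,0.2],[0,0,0,0,0.001,0.022,0.2],[0,0,0,0,0.001,0.028,0.2],[0,0,0,0,0.001,0.028,0.2]]]}}

```text
t: 42.62
tcp_pos: [0.5892, -0.357, 0.1358]
eef_rot: [0.996, -0.088, 0.001, -0.0]
force: [2.0, 2.6, -1.5]
opening: 0.385
gripper_force: 40.6
```

{"fn": "drive_tool", "kwargs": {"series": [[[0,0,0,0,0,0.008,0.2],[0,0,0,0,0,0.014,0.2],[0,0,0,0,0,0.017,0.2],[0,0,0,0,0,0.018,0.2],[0,0,0,0,0,0.018,0.2]]]}}

```text
t: 43.25
tcp_pos: [0.5893, -0.3572, 0.119]
eef_rot: [0.996, -0.088, 0.001, -0.0]
force: [2.3, 3.9, 4.4]
opening: 0.381
gripper_force: 41.1
```

{"fn": "drive_tool", "kwargs": {"series": [[[0,0,0,0,0,0,0.6],[0,0,0,0,0,0,0.6],[0,0,0,0,0,0,0.6],[0,0,0,0,0,-0.06,0.6],[0,0,0,0,0,-0.12,0.6],[0,0,0,0,0,-0.166,0.6],[0,0,0,0,0,-0.166,0.6],[0,0,0,0.01,-0.455,-0.166,0.6],[0,0,0,0.01,-0.455,-0.166,0.6],[0,0,0,0.01,-0.455,-0.166,0.6],[0,0,0,0.01,-0.455,-0.166,0.6],[0,0,0,0.01,-0.455,-0.166,0.6],[0,0,0,0.01,-0.455,-0.166,0.6],[0,0,0,0.01,-0.455,-0.166,0.6],[0,0,0,0.01,-0.455,-0.166,0.6],[0,0,0,0.01,-0.455,-0.166,0.6],[0,0,0,0.01,-0.455,-0.166,0.6],[0,0,0,0.01,-0.455,-0.166,0.6]]]}}

```text
t: 45.5
tcp_pos: [0.6778, 0.0871, 0.2838]
eef_rot: [0.996, -0.089, -0.0, 0.0]
force: [-0.0, -0.7, 0.3]
opening: 0.6
gripper_force: 0.0
```

Run:
```python
from cell import *
tops('w11.png')
goto((.6785,.0888,.205,-100))
```

```text
r 29.95686495904909
px 318.0 258.0 29.042574 [0.681  0.0879 0.157 ]
px 303.0 391.5 29.534187 [0.5902 0.1143 0.157 ]
now [0.6779 0.0873 0.284 ] phi -100.2 q6 1.8 op 0.601 t 45.55 F [-0.5  0.4 -1. ]
[0.0002, -0.0, -0.0028, 0.0003, -0.0016, 0.079]
```

{"fn": "drive_tool", "kwargs": {"series": [[[0,0,0,0.002,-0.001,0.03,0.6],[0,0,0,0.002,-0.001,0.06,0.6],[0,0,0,0.002,-0.001,0.078,0.6],[0,0,0,0.002,-0.001,0.078,0.6],[0,0,0,0.002,-0.001,0.078,0.6],[0,0,0,0.002,-0.001,0.078,0.2],[0,0,0,0.002,-0.001,0.078,0.2],[0,0,0,0.002,-0.001,0.078,0.2],[0,0,0,0.002,-0.001,0.078,0.2],[0,0,0,0.002,-0.001,0.078,0.2]]]}}

```text
t: 46.8
tcp_pos: [0.6809, 0.0896, 0.208]
eef_rot: [0.996, -0.087, 0.002, -0.0]
force: [-0.3, -0.8, 5.4]
opening: 0.385
gripper_force: 39.7
```

Run:
```python
from cell import *
goto((.4325,-.3278,.29,-100),(.4325,-.3278,.165,-100))
```

```text
now [0.6809 0.0896 0.208 ] phi -100.0 q6 1.8 op 0.385 t 46.8 F [-0.3 -0.8  5.4]
[-0.0005, -0.0031, -0.0006, -0.1717, 0.4542, -0.0828]
[-0.0005, -0.0031, -0.0006, -0.1721, 0.4543, 0.0422]
```

{"fn": "drive_tool", "kwargs": {"series": [[[0,0,0,0,0,-0.05,0.2],[0,0,0,0,0,-0.083,0.2],[0,0,0,0,0,-0.083,0.2],[0,0,0,-0.172,0.454,-0.083,0.2],[0,0,0,-0.172,0.454,-0.083,0.2],[0,0,0,-0.172,0.454,-0.083,0.2],[0,0,0,-0.172,0.454,-0.083,0.2],[0,0,0,-0.172,0.454,-0.083,0.2],[0,0,0,-0.172,0.454,-0.083,0.2],[0,0,0,-0.172,0.454,-0.083,0.2],[0,0,0,-0.172,0.454,-0.083,0.2],[0,0,0,-0.172,0.454,-0.083,0.2],[0,0,0,-0.172,0.454,-0.083,0.2],[0,0,0,-0.172,0.454,0.0,0.2],[0,0,0,-0.172,0.454,0.042,0.2],[0,0,0,-0.172,0.454,0.042,0.2],[0,0,0,-0.172,0.454,0.042,0.2]]]}}

```text
t: 48.92
tcp_pos: [0.4329, -0.3274, 0.1658]
eef_rot: [0.996, -0.087, 0.001, 0.001]
force: [-0.1, -0.9, -0.8]
opening: 0.383
gripper_force: 40.4
```

Run:
```python
from cell import *
goto((.4325,-.3278,.136,-100))
```

```text
now [ 0.4329 -0.3274  0.1658] phi -100.0 q6 1.0 op 0.383 t 48.92 F [-0.1 -0.9 -0.8]
[0.0011, -0.002, 0.0008, -0.0004, 0.0004, 0.0298]
```

{"fn": "drive_tool", "kwargs": {"series": [[[0,0,0,0,0,0.012,0.2],[0,0,0,0,0,0.022,0.2],[0,0,0,0,0,0.028,0.2],[0,0,0,0,0,0.028,0.2]]]}}

```text
t: 49.42
tcp_pos: [0.4319, -0.3274, 0.1357]
eef_rot: [0.996, -0.088, 0.001, -0.0]
force: [3.0, 0.1, -3.9]
opening: 0.386
gripper_force: 40.4
```

{"fn": "drive_tool", "kwargs": {"series": [[[0,0,0,0,0,0.008,0.2],[0,0,0,0,0,0.014,0.2],[0,0,0,0,0,0.017,0.2],[0,0,0,0,0,0.018,0.2],[0,0,0,0,0,0.018,0.2]]]}}

```text
t: 50.05
tcp_pos: [0.4322, -0.3277, 0.119]
eef_rot: [0.996, -0.088, 0.001, -0.0]
force: [3.5, 3.0, 5.4]
opening: 0.379
gripper_force: 41.2
```

Seated. I'll release, retreat clear to one side (up, then towards the robot's left) and check.

{"fn": "drive_tool", "kwargs": {"series": [[[0,0,0,0,0,0,0.6],[0,0,0,0,0,0,0.6],[0,0,0,0,0,0,0.6],[0,0,0,0,0,-0.06,0.6],[0,0,0,0,0,-0.12,0.6],[0,0,0,0,0,-0.18,0.6],[0,0,0,0,0,-0.18,0.6],[0,0,0,0,-0.3,-0.18,0.6],[0,0,0,0,-0.3,-0.18,0.6],[0,0,0,0,-0.3,-0.18,0.6],[0,0,0,0,-0.3,-0.18,0.6],[0,0,0,0,-0.3,-0.18,0.6],[0,0,0,0,-0.3,-0.18,0.6]]]}}

```text
t: 51.68
tcp_pos: [0.4834, -0.0293, 0.2964]
eef_rot: [0.996, -0.085, -0.001, -0.0]
force: [0.7, -0.6, -0.3]
opening: 0.602
gripper_force: 0.0
```

Run:
```python
from h import *
a=snap('scene','s2.png')[:,:,::-1]; b=snap('side','d2.png')[:,:,::-1]
cv2.imwrite('pics/fin.png',np.vstack([np.hstack([cv2.resize(a[170:380,100:520],(800,400))]),cv2.resize(b[200:450,220:620],(320,200))[:, :].repeat(1,0) if 0 else cv2.resize(b[250:450,220:620],(800,400))[:,:][100:300]]))
```

```text
(no output)
```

View pics/fin.png

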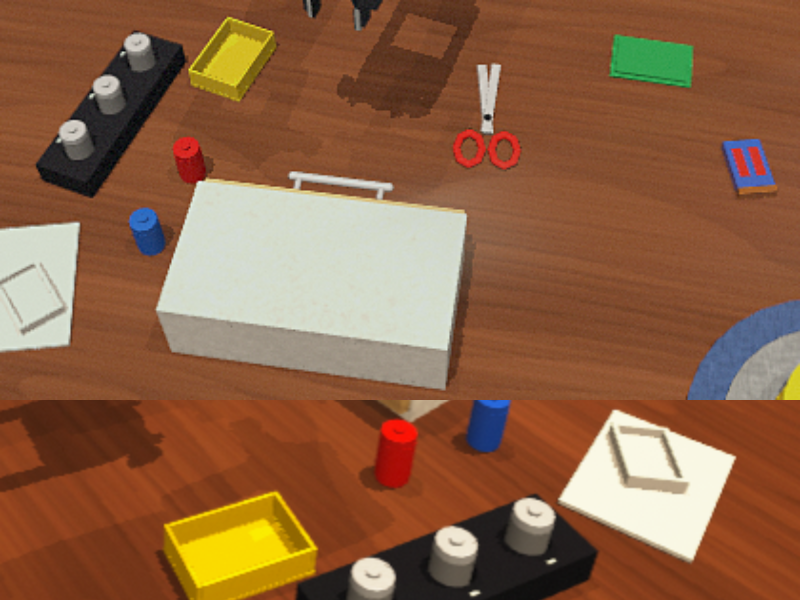

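The final view shows the three cells upright in the wells at (138,52), (108,94) and (75,139), with the drawer shut. No silver packs are left on the table, and the case, scissors and look-alikes haven't moved.

```bash
python3 -c "
from bench import ctrl; print(ctrl.close_job())"
```

```text
the job is handed in; nothing more can be done
None
```

The job is handed in after about 52 s of the 210 s allowed: all three flat packs were seen lying flat in the drawer, which is now shut against its stop, all three grey cells stand on their well floors in the charger, and the case, scissors and look-alikes were left where they were.

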